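Tongs into the deep pocket: fit the last spacer on the panel

TASK

Take the sprung tongs from their grey stand and use them, squeezing only lightly, to draw the round hollow spacer out of the deep narrow pocket of the aluminium block. Still with the tongs, set the spacer over the one bare stud of the white panel and press it straight down, without ramming it, until the stiff collar under it is fully home, keeping a steady push of about 15 N on it there for a full second. Then stand the tongs upright back in the well of their stand; keep the gripper's fingers off the spacer and the panel, do not push the tongs hard against the block, and leave everything else as it is.

Things in the scene. Friction and masses are not known exactly. Their poses are not given: they have to be found in the camera images.
- tongs: Sprung steel tongs, 134 mm tall, 0.12 kg, standing tips down in the stand: two flat upright arms 14 mm wide (x), 5 mm thick (y), that stay parallel. The body is the fixed arm (-y side) with the top bridge; the +y arm slides towards it when squeezed. Origin: level with the tips, midway between the open arms; z up, y the squeezing direction. Open tips: 28 mm apart inside, 38 mm over their backs.
- tongs_grip (a point): Point of the fixed part midway between the open black rubber grip pads, 100 mm above the tips. Squeeze here: pads 20 mm wide (x), heights 85 to 115 mm above the tips, 44 mm over their backs when open (less the squeeze).
- tongs_shoulder (a point): Point midway between the open arms, 11 mm above the tips, level with the undersides of the arms' inner shoulders: steps that reach 5.5 mm inwards. Lowered over the spacer, open or half squeezed, both shoulders come to rest on the spacer's top, the tips then 5 mm above its underside.
- tongs_arm (a joint): How far (s) the tongs are squeezed: 0 m open, 0.008 closed on the 20 mm spacer, 0.012 the stop. The middle between the arms then lies at y = -s/2 of the tongs' frame. The spring pushes the arms apart with 6 N when open, plus 0.5 N per mm squeezed; what the gripper adds beyond that pinches the spacer. Squeezed 3 to 5 mm, the tongs can be carried by the pads with the jaws still open.
- spacer: The hollow round spacer, plain aluminium tube: 20 mm outside, 9 mm hole, 16 mm high, 12 g; stands upright on the floor of one of the two pockets. Origin: centre of its underside, z up along its axis. A pinch by the tongs of 10 to 15 N a side holds it well; a pinch beyond about 30 N a side (80 N for all contact of the tongs on it added up) damages it.
- block: Fixed machined aluminium block 80 (x) x 64 (y) x 75 mm high, origin at the centre of its underside. Two pockets open at the top, each 23 mm (x) x 41 mm (y), 65 mm deep (floor 10 mm above the table), centred at x = -18 mm and x = +18 mm, y = 0. Tongs fit only with their squeezing direction along the block's y.
- plug: Solid stepped plug of plain aluminium in the other pocket, 20 mm diameter, 10 mm high, with an 11 mm spigot 6 mm high on top and no hole; it stays there. Origin: centre of its underside.
- panel: Fixed white panel lying on the table, 160 (x) x 110 (y) x 10 mm thick, origin at the centre of its underside. Three of its four corner studs already carry spacers (17 mm above the panel); the stud at x = +58, y = +34 mm is bare: steel, 6 mm diameter, 14 mm above the panel, with a conical tip.
- stud_foot (a point): Foot of the bare stud: on its axis, level with the panel's top face (10 mm above the table).
- collar (a joint): Push-in white plastic collar (22 mm diameter) round the foot of the bare stud: how far it is pushed in. 0 m: it stands 6 mm proud of the panel; 0.005 m: fully home, 1 mm proud, against a hard stop. It slides stiffly, at about 6 N, and stays where it is left. To bed it in, push on it through the spacer with about 15 N (at least 10 N) for a second; more than 30 N damages the panel.
- stand: Fixed grey stand for the tongs, 60 (x) x 80 (y) x 60 mm high block on a foot plate 90 x 100 x 6 mm. Origin: centre of its underside. The well in its top is 20 mm (x) x 42 mm (y) and 52 mm deep (floor 8 mm above the table); the tongs stand on its floor with their y along the stand's y (either way round).
- well_mouth (a point): Centre of the mouth of the stand's well, 60 mm above the table.
- tape_roll: Bystander: roll of tape, 100 mm diameter, 48 mm high. Leave alone.
- screwdriver: Bystander: screwdriver lying on the table. Leave alone.
- spray_bottle: Bystander: pink-red bottle, 66 mm diameter, 170 mm tall. Leave alone.
- screw_jar: Bystander: small jar, 56 mm diameter, 60 mm tall. Leave alone.
- wrench: Bystander: wrench lying on the table. Leave alone.

How it is judged:
By the outcome, as a careful person would: the job done as asked, in the order asked, and still so for the second after the job is handed in, with the robot touching nothing.
It also fails if it takes over 66 s, if anything falls off the work surface, if the arm or the gripper's body presses on something with over 40 N, if the wrist force passes 120 N, or if a joint passes its speed limit or range.

ROBOT

A 6-joint arm with a two-finger parallel gripper is mounted at the origin on the work surface. World frame = base frame: x ahead of the robot, y to its left, z up, the work surface at z = 0. Lengths are in m, angles in rad, forces in N, time in s.
With the tool pointing down it reaches from about 0.375 to 0.9 m from the base axis. Payload 3.1 kg.
Tool frame: the origin (TCP) lies at the centre of the arm's flange, where the gripper is bolted on; the fingertips stand 182 mm ahead of it and the grasp point (between the pads) lies 164 mm ahead of it; z points along the fingers, y is the line along which they close (so a half turn about z gives the same grasp; the last joint's range is limited). The gripper opens to 87 mm and grips with 3 to 60 N. Pads are 19 mm wide; open, the fingers measure 117 mm over their backs; the gripper's body (75 mm by 190 mm) begins 51 mm behind the grasp point.
Start: joints at [-1.288, 0.527, 1.433, -0, 1.181, -0.178], TCP at [0.278, -0.56, 0.405] pointing down, gripper open.
Joint ranges: [-3.08, 3.08], [-0.75, 2.2], [0.22, 2.44], [-1.43, 4.57], [0, 2.65], [-2.85, 2.85]. Speed limits (rad/s): [2.79, 2.79, 3.14, 3.14, 3.14, 3.14].

INTERFACE

Orientations are given as a unit quaternion [x, y, z, w].
In Python, from rig import * gives the robot as it stands.
- The arm moves only by the tool move_arm, never from a script. Its argument "commands" is a list that holds one entry, the list of rows, each a list of 6 numbers: the shift along the tool's x, y, z in units of 40 mm (1.0 is 40 mm), then the turn, a rotation vector about the tool's x, y, z in rad. A call has 1 to 12 rows; each row is the pose to reach, as a shift and turn from the pose commanded when the call began, along the tool's axes at that moment; what a row does not reach only later rows make up. A row lasts 1/8 s, in which the tool goes at most 62.5 mm and 10.7 degrees, less where a joint would pass 70% of its speed; a pose out of reach is approached as far as the arm can. A call with a gripper value outside its range is refused whole. "claw" is the closure, from -1 (fully open) to 1 (shut), so that 0 is half open, set as the call begins (left out, the last holds). The fingers move at their own pace and stop on an object; "squeeze" is the grip in N (left out, the last holds). Time passes only in rows, so rows that repeat a pose let the fingers close. It gives the time, the measured TCP pose, the force, the opening and the grip force at its end, in the units of the state.
- get_obs(): the state, without advancing time (a new reading comes with each control period).
- camera(name): name is "scene" or "side" or "wrist"; returns a dict with "pixels" (420x560x3 uint8, blue, green, red), "range_z" (420x560 float32, m along the optical axis (not along the pixel's ray), 0 where there is no reading), "camera_matrix" (3x3 intrinsics, pixels), "extrinsics" (4x4, takes a point from world to camera coordinates). Camera axes: x right, y up, looking along -z (the intrinsics and any distortion apply to the point x, -y, -z); pixel columns grow to the right and rows downward; lengths in m; the calibration is good to about 2 mm. A picture is of the moment at which its call begins.
- hand_in(): hands the job in; it is judged then, once.
The state is a dict: "time": time; "q": joint angles; "joint_velocities": joint speeds; "joint_torque": joint torques, N m; "position": TCP position; "tool_rot": TCP orientation; "ft_force": force on the tool from outside, world axes, zero at the start; "moment": the same for the moment, N m; "grip_width": finger opening in m; "grip_force": force on a finger pad.
Only numpy, scipy, OpenCV 4.12 (cv2) and the standard library are available. Lean on these libraries where they do the work, as an engineer would, in place of code of your own. Each camera call takes 0.05 s, during which the arm holds its last target. There are 200 camera calls.

## Working session

There is one attempt and no reset: what is moved stays moved. The work goes in short steps, Python scripts to look and compute and a tool call to move; the robot and the scene stay as the last step left them, time stands still between calls to the robot, and variables do not carry over. Pictures are saved under pics/ and viewed, at most 10 in all, crops included, and the job is handed in when it is done.

Besides the shell and the picture viewer there is one more tool, called after "Emit:" as name(argument=value, ...) on one line, values as JSON. move_arm: Moves the arm, as the interface text tells. Its arguments: {"type":"object","properties":{"commands":{"type":"array","items":{"type":"array","items":{"type":"array","items":{"type":"number"}}}},"claw":{"type":"number"},"squeeze":{"type":"number"}},"required":["commands"]}

```bash
mkdir -p pics; ls
cat > h.py <<'E'
from rig import *
import numpy as np, cv2
from scipy.spatial.transform import Rotation as R
def world(c,u,v,d):
    K=c["camera_matrix"];E=c["extrinsics"]
    p=np.stack([(u-K[0,2])/K[0,0]*d,-(v-K[1,2])/K[1,1]*d,-d],-1)
    return (p-E[:3,3])@E[:3,:3]
def cloud(c):
    v,u=np.mgrid[0:420,0:560]; return world(c,u,v,c["range_z"].astype(float))
def ray(c,u,v,z):
    a=world(c,np.float64(u),np.float64(v),1.0);E=c["extrinsics"];o=-E[:3,:3].T@E[:3,3]
    return o+(a-o)*((z-o[2])/(a-o)[2])
E
python3 - <<'E'
from h import *
o=get_obs(); print({k:np.round(v,4) for k,v in o.items()})
for n in("scene","side"):
    c=camera(n); cv2.imwrite(f"pics/{n}0.png",c["pixels"]); np.savez(f"{n}0.npz",**c)
    E=c["extrinsics"];print(n,(-E[:3,:3].T@E[:3,3]).round(3),c["camera_matrix"].round(1).tolist(),[k for k in c])
E
```

```text
pics
{'time': np.float64(0.0), 'q': array([-1.2885,  0.5285,  1.4339, -0.    ,  1.1814, -0.1785]), 'joint_velocities': array([ 0.0016, -0.0006,  0.0002, -0.    ,  0.0002,  0.    ]), 'joint_torque': array([ 7.00000e-04, -4.40042e+01, -1.76592e+01,  6.32000e-02,
        5.83000e-02, -2.00000e-04]), 'position': array([ 0.2778, -0.5595,  0.4038]), 'tool_rot': array([ 9.736e-01,  2.284e-01, -1.000e-04, -1.100e-03]), 'ft_force': array([-0.2828,  0.2386,  0.235 ]), 'moment': array([ 0.0386, -0.0281,  0.0183]), 'grip_force': np.float64(0.0), 'grip_width': np.float64(0.0871)}
scene [1.192 0.784 0.988] [[517.5, 0.0, 279.4], [0.0, 517.5, 212.0], [0.0, 0.0, 1.0]] ['pixels', 'range_z', 'camera_matrix', 'extrinsics']
side [0.362 0.615 0.744] [[417.0, 0.0, 276.8], [0.0, 417.0, 214.1], [0.0, 0.0, 1.0]] ['pixels', 'range_z', 'camera_matrix', 'extrinsics']
```

View pics/scene0.png

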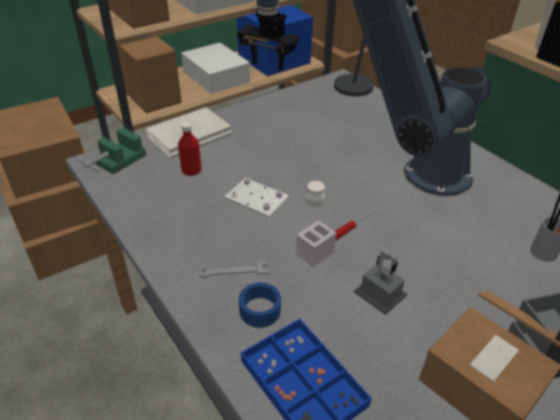

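View pics/side0.png

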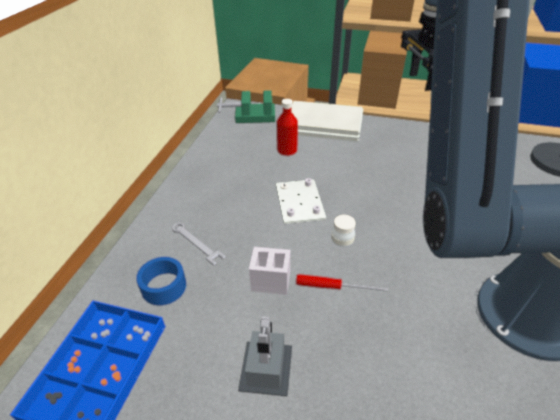

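The scene view shows the block at about (316,242), the stand with the tongs at (383,278) and the panel at (257,196). In the side view they are at (270,270), (265,355) and (300,200). Next: rough positions from depth.

Run:
```python
from h import *
for n,pts in(("scene",dict(block=(316,235),stand=(383,278),panel=(257,196),tongs=(387,262),jar=(316,188),table=(200,230))),("side",dict(block=(270,255),stand=(265,362),panel=(300,200),tongs=(264,325),jar=(344,222),table=(230,300)))):
    c=np.load(n+"0.npz");P=cloud(c)
    for k,(u,v) in pts.items(): print(n,k,P[v,u].round(3))
    sel=(P[...,2]>0.068)&(P[...,2]<0.082)&(c["range_z"]>0)&(np.abs(P[...,0]-P[pts["block"][1],pts["block"][0]][0])<.06)&(np.abs(P[...,1]-P[pts["block"][1],pts["block"][0]][1])<.06)
    q=P[sel];print("block top",len(q),cv2.minAreaRect(q[:,:2].astype(np.float32)*1000),q[:,2].mean())
    s=P[pts["stand"][1],pts["stand"][0]]
    sel=(P[...,2]>0.056)&(P[...,2]<0.064)&(np.hypot(P[...,0]-s[0],P[...,1]-s[1])<.09)
    q=P[sel];print("stand top",len(q),cv2.minAreaRect(q[:,:2].astype(np.float32)*1000))
    s=P[pts["tongs"][1],pts["tongs"][0]]
    sel=(P[...,2]>0.09)&(np.hypot(P[...,0]-s[0],P[...,1]-s[1])<.06)
    q=P[sel];print("tongs",len(q),cv2.minAreaRect(q[:,:2].astype(np.float32)*1000),q[:,2].max())
```

```text
scene block [0.549 0.058 0.074]
scene stand [0.486 0.245 0.043]
scene panel [ 0.546 -0.223  0.013]
scene tongs [0.406 0.186 0.001]
scene jar [ 0.415 -0.111  0.058]
scene table [ 0.752 -0.199  0.001]
block top 453 ((545.1095581054688, 54.310516357421875), (84.30245208740234, 67.34735870361328), 7.221124172210693) 0.07378847382106113
stand top 498 ((497.5003967285156, 254.93650817871094), (64.6650161743164, 81.69524383544922), 9.178603172302246)Traceback (most recent call last):
  File "<stdin>", line 12, in <module>
    return umr_maximum(a, axis, None, out, keepdims, initial, where)
ValueError: zero-size array to reduction operation maximum which has no identity
```

```bash
cat >> h.py <<'E'
def shift(goal,yaw=None):
    """rows' numbers to reach TCP goal (world), tool x at yaw deg, pointing down, from the present pose"""
    o=get_obs();r=R.from_quat(o["tool_rot"]);d=r.inv().apply(np.array(goal)-o["position"])
    if yaw is None: t=np.zeros(3)
    else: t=(r.inv()*R.from_euler("z",yaw,degrees=True)*R.from_euler("x",180,degrees=True)).as_rotvec()
    print("units",(d/0.04).round(4),"turn",t.round(4),"at",o["position"].round(4),"x-yaw",np.degrees(np.arctan2(*r.apply([1,0,0])[[1,0]])).round(2),"F",o["ft_force"].round(2),"t",round(float(o["time"]),2),"w",round(float(o["grip_width"]),4),round(float(o["grip_force"]),1))
E
python3 - <<'E'
from h import *
c=camera("wrist");E=c["extrinsics"];o=get_obs();r=R.from_quat(o["tool_rot"]).as_matrix()
p=-E[:3,:3].T@E[:3,3]
print("cam in tool",r.T@(p-o["position"]),"\naxes in tool",(r.T@E[:3,:3].T).round(3),c["camera_matrix"].round(0).tolist())
shift([0.52,-0.12,0.405],8)
shift([0.52,0.12,0.405],8)
E
```

```text
cam in tool [0.06561861 0.00016385 0.02072181] 
axes in tool [[-0.001  0.971  0.241]
 [ 1.     0.     0.   ]
 [ 0.     0.241 -0.971]] [[369.0, 0.0, 280.0], [0.0, 369.0, 216.0], [0.0, 0.0, 1.0]]
units [ 1.03087e+01 -7.15060e+00 -1.03000e-02] turn [-0.0017  0.      0.3212] at [ 0.2778 -0.5595  0.404 ] x-yaw 26.4 F [-0.83 -0.67  0.27] t 0.15 w 0.0872 0.0
units [ 1.29766e+01 -1.25247e+01 -6.00000e-04] turn [-0.0017  0.      0.3212] at [ 0.2778 -0.5595  0.404 ] x-yaw 26.4 F [-0.83 -0.67  0.27] t 0.15 w 0.0872 0.0
```

Emit:
move_arm(commands=[[[0.6,-0.4,0,0,0,0.03],[1.7,-1.2,0,0,0,0.06],[2.9,-2.0,0,0,0,0.1],[4.1,-2.85,0,0,0,0.15],[5.3,-3.7,0,0,0,0.2],[6.5,-4.5,0,0,0,0.25],[7.7,-5.35,0,0,0,0.3],[8.9,-6.2,0,0,0,0.32],[9.8,-6.8,0,0,0,0.32],[10.3,-7.15,0,0,0,0.32],[10.3,-7.15,0,0,0,0.32]]], claw=-1)

```text
time: 1.52
position: [0.5202, -0.1188, 0.4045]
tool_rot: [0.997, 0.072, -0.0, -0.0]
ft_force: [0.5, -0.2, 0.4]
grip_width: 0.0872
grip_force: 0.0
```

Run:
```python
from h import *
c=camera("wrist"); cv2.imwrite("pics/w1.png",c["pixels"]); np.savez("w1.npz",**c)
shift([0.52,0.14,0.405],8)
```

```text
units [ 0.9289 -6.4293 -0.0134] turn [0.0001 0.0008 0.0031] at [ 0.5198 -0.1198  0.4045] x-yaw 8.18 F [ 0.04 -0.01  0.16] t 1.57 w 0.0869 0.0
```

View pics/w1.png

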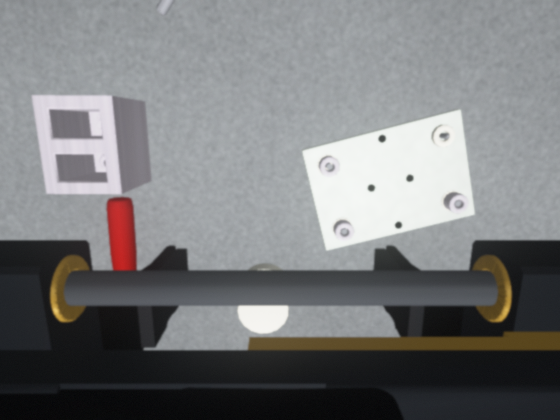

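The wrist view shows the bare stud with its white collar at about (443,135). The three filled studs are at (329,166), (345,231) and (457,203), and the block is at upper left, with the long part of the fingers hiding the bottom. Next I view the block and stand.

Emit:
move_arm(commands=[[[0.0,-0.6,0,0,0,0],[0,-1.7,0,0,0,0],[0,-2.9,0,0,0,0],[0,-4.1,0,0,0,0],[0,-5.2,0,0,0,0],[0,-6.0,0,0,0,0],[0,-6.4,0,0,0,0],[0,-6.4,0,0,0,0],[0,-6.4,0,0,0,0]]])

```text
time: 2.7
position: [0.4842, 0.1319, 0.4047]
tool_rot: [0.998, 0.07, 0.0, 0.0]
ft_force: [0.5, 0.1, 0.4]
grip_width: 0.087
grip_force: 0.0
```

Run:
```python
from h import *
c=camera("wrist"); cv2.imwrite("pics/w2.png",c["pixels"]); np.savez("w2.npz",**c)
shift([0.52,0.14,0.405],8)
```

```text
units [ 0.9131 -0.0781 -0.0072] turn [ 0.0004 -0.     -0.0005] at [0.4843 0.1318 0.4047] x-yaw 7.97 F [-0.34 -0.11  0.46] t 2.75 w 0.0868 0.0
```

View pics/w2.png

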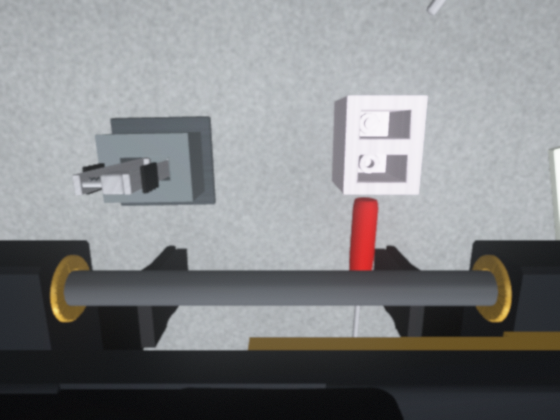

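The wrist view shows the stand at about (150,165) with the tongs' top near (110,180), and the block at (385,145) with an item in each pocket at (373,123) and (370,162). I measure them now and enlarge the pockets.

```bash
cat > meas.py <<'E'
from h import *
def toprect(c,lo,hi,zt,box):
    P=cloud(c); u0,v0,u1,v1=box
    m=((P[...,2]>lo)&(P[...,2]<hi)&(c["range_z"]>0)).astype(np.uint8); k=np.zeros_like(m);k[v0:v1,u0:u1]=1;m&=k
    n,l,s,_=cv2.connectedComponentsWithStats(m); i=1+np.argmax(s[1:,4]); m=(l==i).astype(np.uint8)
    z=np.median(P[m>0][:,2])
    cs,_=cv2.findContours(m,cv2.RETR_EXTERNAL,cv2.CHAIN_APPROX_NONE); q=max(cs,key=cv2.contourArea)[:,0]
    w=ray(c,q[:,0],q[:,1],zt)[:,:2]*1000
    return cv2.minAreaRect(w.astype(np.float32)),z,m
E
python3 - <<'E'
from meas import *
c=np.load("w2.npz");P=cloud(c)
r,z,m=toprect(c,.068,.082,.075,(320,80,440,205));print("block",r,z)
r,z,m=toprect(c,.055,.066,.060,(80,110,210,215));print("stand",r,z)
r,z,m=toprect(c,.004,.009,.006,(80,100,230,215));print("foot",r,z)
r,z,m=toprect(c,.12,.16,.142,(60,140,200,215));print("tongs",r,z,P[m>0].min(0).round(4),P[m>0].max(0).round(4))
c1=np.load("w1.npz")
r,z,m=toprect(c1,.006,.0135,.010,(290,95,490,260));print("panel",r,z)
r,z,m=toprect(c1,.068,.082,.075,(10,80,160,205));print("block1",r,z)
P1=cloud(c1);
m=((P1[...,2]>.0215)&(P1[...,2]<.035)).astype(np.uint8);m[:, :295]=0;m[:90]=0;m[255:]=0
n,l,s,ce=cv2.connectedComponentsWithStats(m)
for i in range(1,n):
  if s[i,4]>5: print("high",s[i],ce[i].round(1),ray(c1,*ce[i],np.median(P1[l==i][:,2])).round(4))
p=c["pixels"][85:205,320:440];p=cv2.resize(p,None,fx=5,fy=5,interpolation=cv2.INTER_CUBIC);p1=cv2.resize(c1["pixels"][100:250,295:485],None,fx=2,fy=2)
for (u,v) in((373,123),(370,162),(382,118),(405,125),(400,170)): print((u,v),P[v,u].round(4))
print(P[110:176:2,373,2].round(3)); print(P[110:176:2,367,2].round(3))
cv2.imwrite("pics/blk.png",p)
E
```

```text
Traceback (most recent call last):
  File "meas.py", line 8, in toprect
    w=ray(c,q[:,0],q[:,1],zt)[:,:2]*1000
      ~~~^^^^^^^^^^^^^^^^^^^^
  File "h.py", line 11, in ray
    a=world(c,np.float64(u),np.float64(v),1.0);E=c["extrinsics"];o=-E[:3,:3].T@E[:3,3]
  File "h.py", line 6, in world
    p=np.stack([(u-K[0,2])/K[0,0]*d,-(v-K[1,2])/K[1,1]*d,-d],-1)
ValueError: all input arrays must have the same shape
```

```bash
python3 - <<'E'
s=open("h.py").read()
s=s.replace("*d,-d],-1)","*d,-d+0*u],-1)").replace("(z-o[2])/(a-o)[2])","(z-o[2])/(a-o)[...,2:3])")
open("h.py","w").write(s)
E
cat > m1.py <<'E'
from meas import *
c=np.load("w2.npz");P=cloud(c)
r,z,m=toprect(c,.068,.082,.075,(320,80,440,205));print("block",r,z)
r,z,m=toprect(c,.055,.066,.060,(80,110,210,215));print("stand",r,z)
r,z,m=toprect(c,.004,.009,.006,(80,100,230,215));print("foot",r,z)
r,z,m=toprect(c,.12,.16,.142,(60,140,200,215));print("tongs",r,z,P[m>0].min(0).round(4),P[m>0].max(0).round(4))
c1=np.load("w1.npz")
r,z,m=toprect(c1,.006,.0135,.010,(290,95,490,260));print("panel",r,z)
r,z,m=toprect(c1,.068,.082,.075,(10,80,160,205));print("block1",r,z)
P1=cloud(c1);
m=((P1[...,2]>.0215)&(P1[...,2]<.035)).astype(np.uint8);m[:, :295]=0;m[:90]=0;m[255:]=0
n,l,s,ce=cv2.connectedComponentsWithStats(m)
for i in range(1,n):
  if s[i,4]>5: print("high",s[i],ce[i].round(1),ray(c1,*ce[i],np.median(P1[l==i][:,2])).round(4))
p=c["pixels"][85:205,320:440];p=cv2.resize(p,None,fx=5,fy=5,interpolation=cv2.INTER_CUBIC)
for (u,v) in((373,123),(370,162),(382,118),(405,125),(400,170)): print((u,v),P[v,u].round(4))
print(P[110:176:2,373,2].round(3)); print(P[110:176:2,367,2].round(3))
cv2.imwrite("pics/blk.png",p)
E
python3 m1.py
```

```text
block ((543.48095703125, 54.4012336730957), (78.7037353515625, 65.0162582397461), 7.992887020111084) 0.07433233762827943
stand ((495.4213562011719, 252.91677856445312), (59.95875549316406, 81.2280044555664), 8.985540390014648) 0.05942871202526141
foot ((495.5526123046875, 253.0269317626953), (89.2796630859375, 99.42145538330078), 8.952837944030762) 0.005452702458990322
tongs ((497.9598693847656, 247.47946166992188), (18.605712890625, 48.778263092041016), 7.963204860687256) 0.139596241223183 [0.4815 0.2301 0.12  ] [0.5071 0.2755 0.1435]
panel ((543.6388549804688, -228.20230102539062), (109.56729125976562, 159.2733917236328), 22.750778198242188) 0.009398707884495356
block1 ((544.13916015625, 51.81001281738281), (79.43229675292969, 67.2457275390625), 8.170615196228027) 0.07432913705298555
high [445 134   5   5  16] [447.2 135.8] [ 0.5969 -0.269   0.0229]
high [320 156  20  21 305] [329.3 166.1] [ 0.5525 -0.162   0.0259]
high [447 194  22  19 315] [457.6 203. ] [ 0.5348 -0.2943  0.0256]
high [335 221  19  20 278] [344.  230.9] [ 0.4903 -0.1881  0.0259]
(373, 123) [0.5621 0.0547 0.0272]
(370, 162) [0.525  0.0464 0.0115]
(382, 118) [0.5687 0.0426 0.0093]
(405, 125) [0.563  0.0359 0.062 ]
(400, 170) [0.5247 0.0303 0.0575]
[0.051 0.009 0.02  0.021 0.025 0.026 0.025 0.026 0.025 0.025 0.02  0.017
 0.01  0.023 0.073 0.074 0.075 0.075 0.074 0.073 0.075 0.075 0.025 0.025
 0.025 0.024 0.022 0.022 0.026 0.026 0.025 0.012 0.026]
[0.049 0.009 0.018 0.02  0.025 0.025 0.025 0.026 0.027 0.024 0.02  0.018
 0.01  0.023 0.073 0.075 0.074 0.075 0.074 0.074 0.075 0.075 0.025 0.025
 0.027 0.009 0.009 0.01  0.015 0.026 0.025 0.025 0.026]
```

View pics/blk.png

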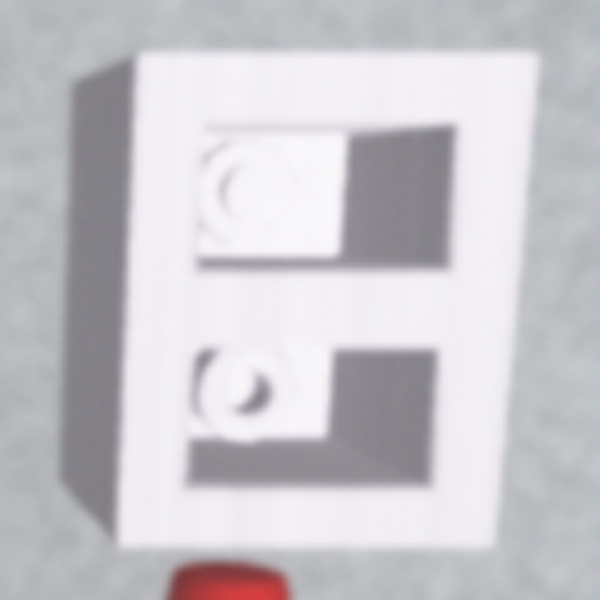

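The crop shows a hollow ring in the lower pocket (block x = -18) at full-image pixel (369,163.5), and the solid plug in the upper one. The panel and stud estimates agree: (0.5972, -0.2686).

Run:
```python
from meas import *
c=np.load("w2.npz");P=cloud(c)
B=np.array([.5435,.0542]);y=np.radians(8.0);A=np.array([[np.cos(y),np.sin(y)],[-np.sin(y),np.cos(y)]])
g=cv2.cvtColor(c["pixels"],cv2.COLOR_BGR2GRAY)
s=ray(c,np.float64(369),np.float64(163.5),.026)[:2];print("spacer",s,"in block",A@(s-B))
# points near spacer top inside the lower pocket
q=P[(P[...,2]>.0235)&(P[...,2]<.029)];b=(q[:,:2]-B)@A.T;k=(abs(b[:,0]+18e-3)<.0125)&(abs(b[:,1])<.0205)
print("ring pts",k.sum(),b[k].min(0),b[k].max(0),cv2.minEnclosingCircle((b[k]*1000).astype(np.float32)))
# pocket corners
for nm,(u,v) in dict(a=(187,350),b=(437,350),c=(432,486),d=(187,486)).items():
    print(nm,A@(ray(c,320+u/5,85+v/5,.075)[:2]-B))
r,z,m=toprect(c,.1355,.16,.142,(60,140,200,215));print("bridge",r,z)
r,z,m=toprect(c,.1355,.16,.142,(60,140,200,215));S=np.array([.4955,.253])
w=P[(P[...,2]>.1355)&(P[...,2]<.16)];print(len(w),w.mean(0),cv2.minAreaRect((w[:,:2]*1000).astype(np.float32)))
shift([.496,.2510,.330],9)
```

```text
spacer [0.52436016 0.05073542] in block [-0.01943575 -0.00076711]
ring pts 274 [-0.0297429  -0.02007908] [-0.01031375  0.00920142] ((-23.330791473388672, -5.4457807540893555), 15.970414161682129)
a [-0.0073155   0.02098971]
b [-0.00734163 -0.02049313]
c [-0.03008269 -0.02152253]
d [-0.03005535  0.01985903]
bridge ((495.10125732421875, 251.30198669433594), (14.602948188781738, 40.25765609741211), 9.131056785583496) 0.14088195475559892
1007 [0.49509726 0.25057517 0.14052168] ((494.3221740722656, 253.0826416015625), (14.272085189819336, 39.1353874206543), 8.96165943145752)
units [ 0.7038 -2.9103  1.8665] turn [ 0.0004  0.     -0.0179] at [0.4843 0.1318 0.4047] x-yaw 7.97 F [-0.34 -0.11  0.46] t 2.75 w 0.0868 0.0
```

Emit:
move_arm(commands=[[[0.2,-0.6,0.4,0,0,0],[0.4,-1.6,1.0,0,0,-0.01],[0.6,-2.5,1.6,0,0,-0.018],[0.68,-2.9,1.85,0,0,-0.018],[0.68,-2.92,1.85,0,0,-0.018],[0.68,-2.92,1.85,0,0,-0.018],[0.68,-2.92,1.85,0,0,-0.018]]])

```text
time: 3.62
position: [0.4948, 0.2515, 0.3317]
tool_rot: [0.997, 0.079, 0.001, -0.0]
ft_force: [-0.7, 0.4, 0.3]
grip_width: 0.0874
grip_force: 0.0
```

Run:
```python
from h import *
shift([.4950,.2515,.272],9)
```

```text
units [3.900e-03 1.300e-03 1.492e+00] turn [ 0.0001 -0.0015  0.0003] at [0.4948 0.2515 0.3317] x-yaw 9.02 F [-0.66  0.41  0.28] t 3.62 w 0.0874 0.0
```

Emit:
move_arm(commands=[[[0,0,0.4,0,0,0],[0,0,0.9,0,0,0],[0,0,1.3,0,0,0],[0,0,1.49,0,0,0],[0,0,1.49,0,0,0],[0,0,1.49,0,0,0]]])

```text
time: 4.38
position: [0.4947, 0.2526, 0.2715]
tool_rot: [0.997, 0.079, 0.0, -0.0]
ft_force: [0.2, -1.6, 0.3]
grip_width: 0.0867
grip_force: 0.0
```

Emit:
move_arm(commands=[[[0,0,0,0,0,0],[0,0,0,0,0,0],[0,0,0,0,0,0],[0,0,0,0,0,0],[0,0,0,0,0,0],[0,0,0,0,0,0]]], claw=0.08, squeeze=15)

```text
time: 5.12
position: [0.4944, 0.2524, 0.2711]
tool_rot: [0.997, 0.079, -0.0, 0.0]
ft_force: [-0.5, -0.7, 0.4]
grip_width: 0.0415
grip_force: 7.5
```

Run:
```python
from h import *
shift([.5248,.0510,.272],8)
print(get_obs()["moment"])
```

```text
units [-0.0479  5.0926 -0.0197] turn [0.0004 0.0001 0.0195] at [0.4944 0.2524 0.2711] x-yaw 9.12 F [-0.45 -0.72  0.39] t 5.12 w 0.0415 7.5
[-0.20588478  0.01028988 -0.03709   ]
```

Emit:
move_arm(commands=[[[0,0,0,0,0,0],[0,0,-0.2,0,0,0],[0,0,-0.6,0,0,0],[0,0,-1.1,0,0,0],[0,0,-1.6,0,0,0],[0,0,-2.0,0,0,0],[0,0,-2.3,0,0,0],[0,0,-2.4,0,0,0],[0,0,-2.4,0,0,0]]], claw=0.11, squeeze=15)

```text
time: 6.25
position: [0.4943, 0.2525, 0.3671]
tool_rot: [0.997, 0.079, -0.0, 0.0]
ft_force: [-0.4, 0.4, -2.0]
grip_width: 0.039
grip_force: 8.5
```

Run:
```python
from h import *
shift([.5248,.0510,.367],8)
c=camera("wrist"); cv2.imwrite("pics/w3.png",c["pixels"]); np.savez("w3.npz",**c)
```

```text
units [-4.3500e-02  5.0947e+00  3.1000e-03] turn [-0.      0.0002  0.0192] at [0.4943 0.2525 0.3671] x-yaw 9.1 F [-0.42  0.38 -1.98] t 6.25 w 0.039 8.5
```

View pics/w3.png

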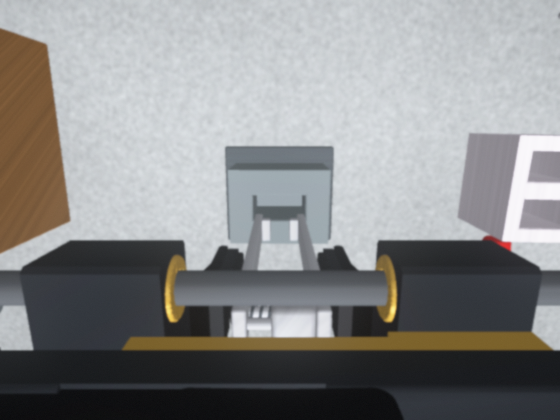

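The view shows the tongs held with the jaws open and the tips at about (260,217) and (300,217), centred on the tool. The stand's empty well is behind them.

Emit:
move_arm(commands=[[[0,0.3,0,0,0,0],[0,0.9,0,0,0,0],[0,1.7,0,0,0,0.01],[0,2.6,0,0,0,0.02],[-0.02,3.5,0,0,0,0.02],[-0.04,4.3,0,0,0,0.02],[-0.04,4.9,0,0,0,0.02],[-0.04,5.09,0,0,0,0.02],[-0.04,5.09,0,0,0,0.02],[-0.04,5.09,0,0,0,0.02]]])

```text
time: 7.55
position: [0.5247, 0.0519, 0.367]
tool_rot: [0.998, 0.07, -0.0, -0.0]
ft_force: [0.5, -0.2, -1.9]
grip_width: 0.039
grip_force: 8.5
```

Run:
```python
from h import *
c3=np.load("w3.npz");o=np.array([.4943,.2525,.3671]);yy=np.radians(9.1)
for u,v in((253,217),(267,217),(295,217),(304,217)):
    d=ray(c3,float(u),float(v),.104)-o; print("tip in tool",[ (d[0]*np.cos(yy)+d[1]*np.sin(yy)).round(4),(d[0]*np.sin(yy)-d[1]*np.cos(yy)).round(4)])
shift([.5248,.0510,.367],8)
c=camera("wrist"); np.savez("w4.npz",**c); s=camera("scene");np.savez("s4.npz",**s); e=camera("side");np.savez("e4.npz",**e)
a=cv2.resize(c["pixels"][60:260,180:380],(600,600)); cv2.imwrite("pics/w4.png",a)
b=cv2.resize(e["pixels"][170:310,210:350],(560,560),interpolation=cv2.INTER_CUBIC); cv2.imwrite("pics/e4.png",b)
```

```text
tip in tool [np.float64(0.0043), np.float64(-0.0185)]
tip in tool [np.float64(0.0043), np.float64(-0.009)]
tip in tool [np.float64(0.0043), np.float64(0.01)]
tip in tool [np.float64(0.0043), np.float64(0.0161)]
units [-0.0013  0.0219 -0.0012] turn [-0.0005  0.0007 -0.0002] at [0.5247 0.0519 0.367 ] x-yaw 7.99 F [ 0.45 -0.23 -1.91] t 7.55 w 0.039 8.5
```

View pics/w4.png

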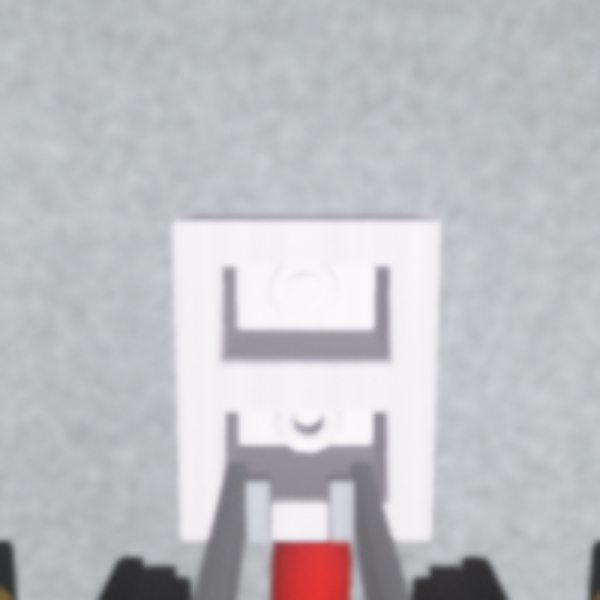

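The enlarged view (3x, origin at (180,60)) shows the spacer's hole at about (307,415), the lower pocket spanning columns 227 to 387, and the tips at row ~463. I measure the tips, pocket and spacer from this one view.

```bash
cat >> h.py <<'E'
def tool(P,pos,yaw):
    y=np.radians(yaw);d=P-np.array(pos);return np.stack([d[...,0]*np.cos(y)+d[...,1]*np.sin(y),d[...,0]*np.sin(y)-d[...,1]*np.cos(y),d[...,2]+pos[2]],-1)
E
python3 - <<'E'
from h import *
pos=[.5247,.0519,.367];c=np.load("w4.npz");T=tool(cloud(c),pos,7.99)
f=lambda u,v,z:(tool(ray(c,180+u/3,60+v/3,z),pos,7.99)*1000).round(1)[:2]
for n,u,v,z in(("hole",307,415,.026),("pk TL",226,411,.075),("pk TR",387,411,.075),("pk BR",389,500,.075),("blk TL",173,221,.075),("blk TR",440,221,.075),("blk BL",180,541,.075),("blk BR",432,541,.075),("plug",305,290,.026)): print(n,f(u,v,z))
for nm in("w4.npz","s4.npz","e4.npz"):
    c=np.load(nm);T=tool(cloud(c),pos,7.99)
    for lo,hi in((.098,.112),(.112,.125),(.125,.14),(.15,.17),(.19,.21)):
        k=(T[...,2]>lo)&(T[...,2]<hi)&(abs(T[...,0])<.03)&(abs(T[...,1])<.035)&(c["range_z"]>0)
        if k.sum()>5: q=T[k]*1000;print(nm,lo,k.sum(),np.percentile(q,[2,98],0).round(1)[:,:2].tolist())
k=(T[...,2]>.07)&(abs(T[...,0])<.012)&(abs(T[...,1])<.022);
E
```

```text
hole [1.5 1.6]
pk TL [ 12.3 -18.8]
pk TR [12.3 21.4]
pk BR [-10.7  22.3]
blk TL [ 58.7 -30.7]
blk TR [58.6 33.2]
blk BL [-21.6 -31.2]
blk BR [-21.7  33.6]
plug [38.  1.]
w4.npz 0.098 46 [[5.6, -16.8], [7.1, 15.2]]
w4.npz 0.112 494 [[-6.7, -15.5], [6.9, 14.4]]
w4.npz 0.125 167 [[-5.5, -16.5], [7.0, 15.5]]
w4.npz 0.15 309 [[-5.4, -16.3], [7.1, 15.8]]
w4.npz 0.19 1339 [[6.1, -27.6], [11.5, 27.8]]
s4.npz 0.098 19 [[-5.5, -18.6], [9.2, 13.3]]
s4.npz 0.112 45 [[-4.4, -19.3], [10.2, 14.7]]
s4.npz 0.125 43 [[-4.3, -18.5], [10.6, 15.9]]
s4.npz 0.15 62 [[-4.7, -18.7], [10.2, 15.8]]
s4.npz 0.19 127 [[-6.2, -30.0], [14.4, 26.7]]
e4.npz 0.098 24 [[-5.8, -21.0], [7.0, 11.4]]
e4.npz 0.112 39 [[-5.8, -21.3], [6.8, 11.4]]
e4.npz 0.125 49 [[-5.9, -21.1], [6.5, 11.9]]
e4.npz 0.15 53 [[-5.9, -20.5], [8.0, -16.3]]
e4.npz 0.19 28 [[-9.7, -32.1], [11.5, -28.7]]
```

View pics/e4.png

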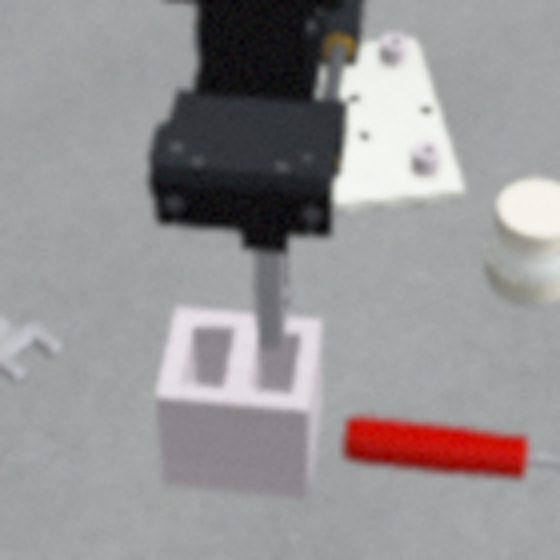

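The side view shows the tongs over the near pocket. Tips sit at tool (0,-0.5) mm, and pocket and spacer at about (+1,+1.5), so I shift and descend part way.

Emit:
move_arm(commands=[[[0.01,0.03,0,0,0,0],[0.02,0.05,0.1,0,0,0],[0.02,0.05,0.4,0,0,0],[0.02,0.05,0.7,0,0,0],[0.02,0.05,1.0,0,0,0],[0.02,0.05,1.3,0,0,0],[0.02,0.05,1.55,0,0,0],[0.02,0.05,1.7,0,0,0],[0.02,0.05,1.7,0,0,0]]], claw=0.09, squeeze=15)

```text
time: 8.82
position: [0.526, 0.0494, 0.2987]
tool_rot: [0.998, 0.069, -0.0, -0.0]
ft_force: [0.3, 0.0, -1.4]
grip_width: 0.0399
grip_force: 8.0
```

Run:
```python
from h import *
shift([.525,.051,.2781],8);print(get_obs()["moment"])
```

```text
units [-0.0191 -0.0438  0.5147] turn [-0.0002  0.0009 -0.0009] at [0.526  0.0494 0.2987] x-yaw 7.95 F [ 0.32  0.03 -1.44] t 8.82 w 0.0399 8.0
[0.04321156 0.01732393 0.01691318]
```

Emit:
move_arm(commands=[[[0,0,0.06,0,0,0],[0,0,0.14,0,0,0],[0,0,0.22,0,0,0],[0,0,0.3,0,0,0],[0,0,0.37,0,0,0],[0,0,0.43,0,0,0],[0,0,0.47,0,0,0],[0,0,0.49,0,0,0],[0,0,0.49,0,0,0]]])

```text
time: 9.95
position: [0.5261, 0.0494, 0.2795]
tool_rot: [0.998, 0.069, 0.0, -0.0]
ft_force: [0.7, 0.9, -1.1]
grip_width: 0.0397
grip_force: 8.0
```

Force is still just the tongs' weight, so I step down to contact.

Emit:
move_arm(commands=[[[0,0,0.02,0,0,0],[0,0,0.04,0,0,0],[0,0,0.05,0,0,0],[0,0,0.05,0,0,0]]])

```text
time: 10.45
position: [0.5262, 0.0494, 0.278]
tool_rot: [0.998, 0.069, 0.0, 0.0]
ft_force: [-0.5, -0.4, 3.9]
grip_width: 0.0396
grip_force: 8.2
```

Contact at TCP z = 0.278, as predicted with the shoulders on the spacer. Pinch.

Emit:
move_arm(commands=[[[0,0,0,0,0,0],[0,0,0,0,0,0],[0,0,0,0,0,0],[0,0,0,0,0,0],[0,0,0,0,0,0]]], claw=0.3, squeeze=22)

```text
time: 11.08
position: [0.5262, 0.0496, 0.278]
tool_rot: [0.998, 0.069, 0.0, -0.0]
ft_force: [-1.0, 1.4, 5.5]
grip_width: 0.0354
grip_force: 22.0
```

Emit:
move_arm(commands=[[[0,0,-0.1,0,0,0],[0,0,-0.3,0,0,0],[0,0,-0.6,0,0,0],[0,0,-0.95,0,0,0],[0,0,-1.3,0,0,0],[0,0,-1.65,0,0,0],[0,0,-2.0,0,0,0],[0,0,-2.25,0,0,0],[0,0,-2.35,0,0,0],[0,0,-2.35,0,0,0]]])

```text
time: 12.32
position: [0.526, 0.0494, 0.3717]
tool_rot: [0.998, 0.069, 0.0, 0.0]
ft_force: [0.6, 0.4, -0.8]
grip_width: 0.0353
grip_force: 22.0
```

Run:
```python
from h import *
shift([.5972,-.2686,.372],8)
c=camera("wrist"); np.savez("w5.npz",**c); cv2.imwrite("pics/w5.png",cv2.resize(c["pixels"][60:260,180:380],(600,600)))
```

```text
units [ 0.662   8.119  -0.0086] turn [ 0.     -0.0001 -0.0008] at [0.526  0.0494 0.3717] x-yaw 7.95 F [ 0.55  0.45 -0.77] t 12.32 w 0.0353 22.0
```

View pics/w5.png

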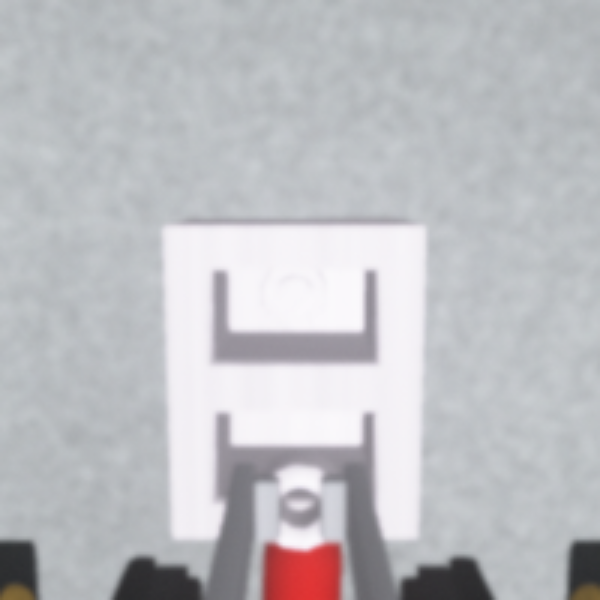

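The spacer is held between the tips, its hole at about (300,503) in the crop, and the pocket is empty. Moving to above the stud.

Emit:
move_arm(commands=[[[0.03,0.3,0,0,0,0],[0.08,1.0,0,0,0,0],[0.15,1.9,0,0,0,0],[0.24,2.9,0,0,0,0],[0.32,3.9,0,0,0,0],[0.4,4.9,0,0,0,0],[0.48,5.9,0,0,0,0],[0.56,6.8,0,0,0,0],[0.62,7.5,0,0,0,0],[0.65,7.95,0,0,0,0],[0.66,8.12,0,0,0,0],[0.66,8.12,0,0,0,0]]])

```text
time: 13.88
position: [0.597, -0.2685, 0.3712]
tool_rot: [0.998, 0.069, -0.0, -0.0]
ft_force: [-0.1, -0.5, -0.9]
grip_width: 0.0355
grip_force: 22.0
```

Run:
```python
from h import *
shift([.5972,-.2686,.372],8)
pos=[.526,.0494,.3717];c=np.load("w5.npz");T=tool(cloud(c),pos,7.95)
print("hole",tool(ray(c,180+300/3,60+503/3,.1197),pos,7.95))
k=(T[...,2]>.116)&(T[...,2]<.124)&(abs(T[...,1])<.0085)&(abs(T[...,0])<.02)
print(k.sum(),np.percentile(T[k],[2,50,98],0).round(4).tolist())
k=(T[...,2]>.1)&(T[...,2]<.1235)&(abs(T[...,1])<.025)&(abs(T[...,0])<.02)
print(np.percentile(T[k],[1,99],0).round(4).tolist())
o=get_obs();c=camera("wrist");np.savez("w6.npz",**c);np.save("o6.npy",o["position"]);cv2.imwrite("pics/w6.png",cv2.resize(c["pixels"][60:260,180:380],(600,600)))
for n in("side","scene"): np.savez(n+"6.npz",**camera(n))
```

```text
units [ 0.005   0.002  -0.0198] turn [-0.0009  0.0006 -0.001 ] at [ 0.597  -0.2685  0.3712] x-yaw 7.94 F [-0.11 -0.48 -0.95] t 13.88 w 0.0355 22.0
hole [ 6.87213444e-05 -9.94693145e-05  1.19700000e-01]
323 [[-0.0097, -0.0072, 0.1165], [0.0027, -0.0001, 0.1188], [0.0084, 0.007, 0.1239]]
[[-0.0099, -0.0143, 0.1049], [0.0089, 0.0136, 0.1232]]
```

View pics/w6.png

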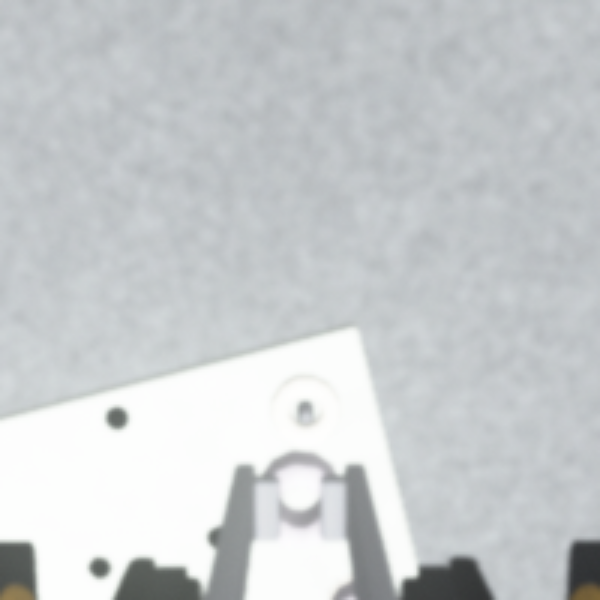

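The stud and collar centre are at about (305,411) in the crop, the panel's corner at (353,328), and the held spacer is just below. I check the stud's position in the tool frame.

Run:
```python
from h import *
pos=np.load("o6.npy");c=np.load("w6.npz");f=lambda u,v,z:(tool(ray(c,180+u/3,60+v/3,z),pos,7.94)*1000).round(2)
T=tool(cloud(c),pos,7.94)
print("collar",f(305,411,.016),"stud tip",f(305,404,.024))
p=cv2.GaussianBlur(c["pixels"].astype(np.float32),(0,0),.6).mean(2)[180:215,268:296];print(p[4:26:1,4:22].round(0).astype(int))
k=(T[...,2]>.0135)&(T[...,2]<.0185)&(np.hypot(T[...,0],T[...,1])<.02);q=T[k]*1000;print("collar pts",k.sum(),np.percentile(q,[3,97],0).round(1).tolist())
k=(T[...,2]>.0195)&(T[...,2]<.027)&(np.hypot(T[...,0],T[...,1])<.01);q=T[k]*1000;print("stud pts",k.sum(),q.mean(0))
```

```text
collar [-0.11  0.89 16.  ] stud tip [ 3.6   0.87 24.  ]
[[252 252 252 252 250 248 246 245 244 244 244 245 246 249 251 252 252 252]
 [252 252 251 248 245 241 238 237 237 237 238 238 240 243 246 248 250 252]
 [252 251 247 242 237 237 239 241 242 243 243 243 242 242 242 243 246 249]
 [251 247 242 237 239 243 247 249 249 250 249 249 249 247 245 242 242 245]
 [248 243 241 242 246 249 251 252 252 252 252 252 252 251 250 247 245 244]
 [245 243 245 248 251 252 253 253 254 254 254 254 253 253 252 251 249 247]
 [243 245 249 251 253 253 254 254 254 254 254 254 254 254 253 253 252 250]
 [244 248 251 253 253 254 253 253 253 253 253 253 253 254 254 253 253 252]
 [247 251 252 253 253 253 252 250 247 245 246 249 252 253 253 253 253 252]
 [250 252 253 253 253 252 248 239 227 219 222 233 245 251 252 253 253 253]
 [251 252 253 252 252 250 242 221 193 180 185 207 234 247 251 252 252 253]
 [252 253 253 252 251 248 235 203 172 163 168 189 224 244 249 250 252 253]
 [252 253 253 251 249 246 231 196 169 168 173 187 219 242 247 248 251 252]
 [252 253 252 251 247 243 229 198 180 184 189 195 219 238 243 245 250 252]
 [252 253 252 250 245 239 227 204 194 202 205 205 218 232 237 242 249 252]
 [252 253 252 251 245 238 226 209 203 210 212 210 215 226 234 243 250 252]
 [252 253 253 252 248 241 229 213 207 210 211 210 214 226 238 247 252 253]
 [252 253 253 252 251 247 238 226 217 215 215 218 226 237 245 251 253 253]
 [252 253 253 253 252 251 247 241 235 232 232 236 242 247 251 252 253 253]
 [252 253 253 253 253 253 251 250 248 246 247 248 250 252 253 253 254 253]
 [252 253 253 254 254 253 253 253 252 252 252 252 253 253 254 254 253 253]
 [253 253 253 253 254 254 254 254 254 254 254 254 254 254 254 254 253 252]]
collar pts 321 [[-8.9, -9.0, 13.9], [9.8, 9.6, 16.8]]
stud pts 32 [ 0.63705784  0.7284515  22.12684517]
```

Emit:
move_arm(commands=[[[0.01,0.02,0,0,0,0],[0.01,0.02,0.2,0,0,0],[0.01,0.02,0.5,0,0,0],[0.01,0.02,0.85,0,0,0],[0.01,0.02,1.2,0,0,0],[0.01,0.02,1.5,0,0,0],[0.01,0.02,1.75,0,0,0],[0.01,0.02,1.87,0,0,0],[0.01,0.02,1.87,0,0,0]]])

```text
time: 15.15
position: [0.5977, -0.2694, 0.2964]
tool_rot: [0.998, 0.069, -0.0, -0.0]
ft_force: [0.0, -0.7, -1.4]
grip_width: 0.0353
grip_force: 22.0
```

Run:
```python
from h import *
shift([.5972,-.2686,.2841],8)
```

```text
units [-0.0086 -0.0214  0.3087] turn [-0.0003  0.0003 -0.0009] at [ 0.5977 -0.2694  0.2964] x-yaw 7.95 F [ 0.03 -0.74 -1.36] t 15.15 w 0.0353 22.0
```

Now over the stud slowly, stopping about 2 mm above the collar.

Emit:
move_arm(commands=[[[0,0,0.04,0,0,0],[0,0,0.08,0,0,0],[0,0,0.12,0,0,0],[0,0,0.16,0,0,0],[0,0,0.2,0,0,0],[0,0,0.24,0,0,0],[0,0,0.26,0,0,0],[0,0,0.26,0,0,0]]])

```text
time: 16.15
position: [0.5977, -0.2694, 0.2862]
tool_rot: [0.998, 0.069, -0.0, -0.0]
ft_force: [0.2, 0.2, -1.7]
grip_width: 0.0351
grip_force: 22.0
```

No force with the underside about 6 mm below the stud's tip: it's on. Continue to the collar.

Emit:
move_arm(commands=[[[0,0,0.02,0,0,0],[0,0,0.04,0,0,0],[0,0,0.06,0,0,0],[0,0,0.08,0,0,0],[0,0,0.1,0,0,0],[0,0,0.1,0,0,0]]])

```text
time: 16.9
position: [0.5978, -0.2694, 0.2829]
tool_rot: [0.998, 0.069, 0.0, 0.0]
ft_force: [-1.1, 1.2, 4.1]
grip_width: 0.0353
grip_force: 22.0
```

Emit:
move_arm(commands=[[[0,0,0.015,0,0,0],[0,0,0.03,0,0,0],[0,0,0.045,0,0,0],[0,0,0.06,0,0,0],[0,0,0.07,0,0,0],[0,0,0.07,0,0,0]]])

```text
time: 17.65
position: [0.5977, -0.2695, 0.2795]
tool_rot: [0.998, 0.069, 0.0, 0.0]
ft_force: [-0.2, 0.0, 4.4]
grip_width: 0.0352
grip_force: 22.0
```

Emit:
move_arm(commands=[[[0,0,0.01,0,0,0],[0,0,0.02,0,0,0],[0,0,0.02,0,0,0]]])

```text
time: 18.02
position: [0.5977, -0.2694, 0.279]
tool_rot: [0.998, 0.069, 0.0, 0.0]
ft_force: [-1.4, 1.0, 6.4]
grip_width: 0.0352
grip_force: 22.0
```

Emit:
move_arm(commands=[[[0,0,0.01,0,0,0],[0,0,0.02,0,0,0],[0,0,0.02,0,0,0]]])

```text
time: 18.4
position: [0.5978, -0.2694, 0.2789]
tool_rot: [0.998, 0.069, 0.0, 0.0]
ft_force: [-2.2, 1.4, 8.8]
grip_width: 0.0352
grip_force: 22.0
```

At the hard stop (z steady, force rising). Build up to about 15 N and hold.

Emit:
move_arm(commands=[[[0,0,0.015,0,0,0],[0,0,0.03,0,0,0],[0,0,0.04,0,0,0],[0,0,0.04,0,0,0]]])

```text
time: 18.9
position: [0.5979, -0.2694, 0.2787]
tool_rot: [0.998, 0.069, 0.001, 0.0]
ft_force: [-2.4, 2.3, 14.8]
grip_width: 0.0352
grip_force: 22.0
```

Emit:
move_arm(commands=[[[0,0,0,0,0,0],[0,0,0,0,0,0],[0,0,0,0,0,0],[0,0,0,0,0,0],[0,0,0,0,0,0],[0,0,0,0,0,0],[0,0,0,0,0,0],[0,0,0,0,0,0],[0,0,0,0,0,0],[0,0,0,0,0,0],[0,0,0,0,0,0],[0,0,0,0,0,0]]])

```text
time: 20.4
position: [0.5979, -0.2694, 0.2787]
tool_rot: [0.998, 0.069, 0.001, 0.0]
ft_force: [-1.7, 2.0, 14.2]
grip_width: 0.0351
grip_force: 22.0
```

Held for 1.5 s. Unload, then open the jaws while still holding the tongs.

Emit:
move_arm(commands=[[[0,0,-0.03,0,0,0],[0,0,-0.06,0,0,0],[0,0,-0.09,0,0,0],[0,0,-0.09,0,0,0]]])

```text
time: 20.9
position: [0.5974, -0.2694, 0.279]
tool_rot: [0.998, 0.069, -0.001, -0.0]
ft_force: [0.1, -0.2, -0.4]
grip_width: 0.0353
grip_force: 22.0
```

Emit:
move_arm(commands=[[[0,0,0,0,0,0],[0,0,0,0,0,0],[0,0,0,0,0,0],[0,0,0,0,0,0]]], claw=0.09, squeeze=15)

```text
time: 21.4
position: [0.5977, -0.2694, 0.2799]
tool_rot: [0.998, 0.069, -0.0, -0.0]
ft_force: [0.9, -0.4, -2.0]
grip_width: 0.0398
grip_force: 8.0
```

Emit:
move_arm(commands=[[[0,0,-0.04,0,0,0],[0,0,-0.12,0,0,0],[0,0,-0.25,0,0,0],[0,0,-0.5,0,0,0],[0,0,-0.9,0,0,0],[0,0,-1.3,0,0,0],[0,0,-1.7,0,0,0],[0,0,-2.05,0,0,0],[0,0,-2.25,0,0,0],[0,0,-2.3,0,0,0],[0,0,-2.3,0,0,0]]])

```text
time: 22.78
position: [0.5975, -0.2693, 0.3716]
tool_rot: [0.998, 0.069, -0.0, -0.0]
ft_force: [0.1, -0.3, -1.3]
grip_width: 0.0401
grip_force: 8.0
```

Run:
```python
from h import *
shift([.4944,.2525,.372],9.0)
o=get_obs();pos=o["position"]
c=camera("wrist");np.savez("w7.npz",**c);cv2.imwrite("pics/w7.png",cv2.resize(c["pixels"][60:260,180:380],(600,600)))
T=tool(cloud(c),pos,7.95)
k=(T[...,2]>.023)&(T[...,2]<.034)&(np.hypot(T[...,0],T[...,1])<.02);q=T[k]*1000;print("spacer on stud",k.sum(),np.percentile(q,[3,50,97],0).round(1).tolist())
for u,v in ((0,0),): pass
```

```text
units [-7.49000e-01 -1.32768e+01 -2.10000e-03] turn [-0.0006  0.0006 -0.0183] at [ 0.5975 -0.2693  0.3716] x-yaw 7.95 F [ 0.06 -0.28 -1.28] t 22.77 w 0.0401 8.0
spacer on stud 306 [[-9.6, -9.4, 23.3], [-0.8, -0.5, 25.9], [7.6, 7.7, 27.4]]
```

View pics/w7.png

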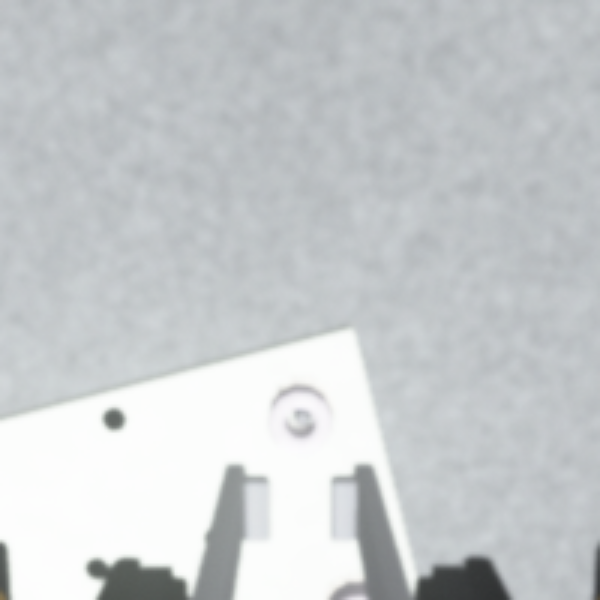

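The spacer sits on the stud with the collar home, its top at the same height as the others (about 26 mm). Now returning the tongs.

Emit:
move_arm(commands=[[[0,-0.3,0,0,0,0],[-0.05,-1.0,0,0,0,0],[-0.1,-2.0,0,0,0,0],[-0.17,-3.1,0,0,0,0],[-0.24,-4.2,0,0,0,0],[-0.3,-5.3,0,0,0,0],[-0.36,-6.4,0,0,0,0],[-0.42,-7.5,0,0,0,0],[-0.48,-8.6,0,0,0,-0.005],[-0.55,-9.7,0,0,0,-0.01],[-0.61,-10.8,0,0,0,-0.015],[-0.67,-11.6,0,0,0,-0.018]]])

```text
time: 24.32
position: [0.5056, 0.1886, 0.3717]
tool_rot: [0.997, 0.079, -0.001, -0.0]
ft_force: [0.2, -0.7, -0.8]
grip_width: 0.0396
grip_force: 8.0
```

Run:
```python
from h import *
shift([.4950,.2527,.372],9.0)
```

```text
units [-0.0092 -1.6232 -0.0061] turn [-0.0005  0.001   0.0014] at [0.5056 0.1886 0.3717] x-yaw 9.08 F [ 0.15 -0.72 -0.82] t 24.32 w 0.0396 8.0
```

Emit:
move_arm(commands=[[[0,-0.6,0,0,0,0],[0,-1.1,0,0,0,0],[0,-1.5,0,0,0,0],[0,-1.62,0,0,0,0],[0,-1.62,0,0,0,0],[0,-1.62,0,0,0,0]]])

```text
time: 25.08
position: [0.497, 0.2498, 0.3719]
tool_rot: [0.997, 0.078, -0.0, 0.0]
ft_force: [-0.0, 0.1, -1.5]
grip_width: 0.0398
grip_force: 8.0
```

Run:
```python
from meas import *
shift([.4950,.2527,.372],9.0)
o=get_obs();pos=o["position"];c=camera("wrist");np.savez("w8.npz",**c);T=tool(cloud(c),pos,9.05);u,v=np.meshgrid(np.arange(560),np.arange(420))
b=lambda k:[np.percentile(T[k]*1000,p,0)[:2].round(1).tolist() for p in(1,99)]
ok=c["range_z"]>0
near=(abs(T[...,0])<.06)&(abs(T[...,1])<.06)&ok&(v<240)
print("stand top",b(near&(T[...,2]>.055)&(T[...,2]<.065)))
print("foot",b(near&(T[...,2]>.003)&(T[...,2]<.009)))
print("tips",b(near&(T[...,2]>.1)&(T[...,2]<.125)&(abs(T[...,0])<.03)))
# well: rows of top mask
k=near&(T[...,2]>.055)&(T[...,2]<.065)
for x in(-6,-4,0,4,8,12,16):
    s=near&(abs(T[...,0]*1000-x)<1)&(abs(T[...,1])<.025); s&=T[...,2]<.08
    w=T[s&(T[...,2]<.050)]*1000;print(x,len(w),(w[:,1].min().round(1),w[:,1].max().round(1)) if len(w) else "")
```

```text
units [-0.0388 -0.0789 -0.0028] turn [ 0.0003  0.0002 -0.0012] at [0.497  0.2498 0.3719] x-yaw 8.93 F [-0.05  0.1  -1.47] t 25.07 w 0.0398 8.0
stand top [[-26.7, -43.7], [28.6, 35.2]]
foot [[-37.7, -53.7], [43.7, 45.4]]
tips [[-6.3, -16.7], [7.0, 16.0]]
-6 95 (np.float64(-25.0), np.float64(16.8))
-4 95 (np.float64(-24.9), np.float64(16.8))
0 5 (np.float64(16.7), np.float64(16.8))
4 3 (np.float64(16.7), np.float64(16.8))
8 0 
12 0 
16 0
```

Emit:
move_arm(commands=[[[-0.02,-0.05,0,0,0,0],[-0.04,-0.09,0,0,0,0],[-0.04,-0.09,0.3,0,0,0],[-0.04,-0.09,0.65,0,0,0],[-0.04,-0.09,1.0,0,0,0],[-0.04,-0.09,1.3,0,0,0],[-0.04,-0.09,1.6,0,0,0],[-0.04,-0.09,1.9,0,0,0],[-0.04,-0.09,2.2,0,0,0],[-0.04,-0.09,2.37,0,0,0],[-0.04,-0.09,2.4,0,0,0],[-0.04,-0.09,2.4,0,0,0]]])

```text
time: 26.62
position: [0.4948, 0.2538, 0.2761]
tool_rot: [0.997, 0.078, 0.0, -0.0]
ft_force: [-0.0, -0.7, -1.1]
grip_width: 0.0391
grip_force: 8.0
```

Free in the well. Last 5 mm to the floor (expected at z ≈ 0.271).

Emit:
move_arm(commands=[[[0,0,0.03,0,0,0],[0,0,0.06,0,0,0],[0,0,0.09,0,0,0],[0,0,0.115,0,0,0],[0,0,0.125,0,0,0],[0,0,0.125,0,0,0]]])

```text
time: 27.38
position: [0.4947, 0.2537, 0.2711]
tool_rot: [0.997, 0.078, 0.0, -0.0]
ft_force: [-0.2, 0.2, 0.8]
grip_width: 0.0396
grip_force: 8.0
```

On the floor. Release and rise.

Emit:
move_arm(commands=[[[0,0,0,0,0,0],[0,0,0,0,0,0],[0,0,0,0,0,0],[0,0,0,0,0,0],[0,0,0,0,0,0],[0,0,0,0,0,0]]], claw=-1)

```text
time: 28.12
position: [0.4947, 0.2537, 0.2709]
tool_rot: [0.997, 0.078, -0.0, -0.0]
ft_force: [-0.3, 0.2, -0.3]
grip_width: 0.0854
grip_force: 0.0
```

Emit:
move_arm(commands=[[[0,0,-0.3,0,0,0],[0,0,-0.8,0,0,0],[0,0,-1.5,0,0,0],[0,0,-2.2,0,0,0],[0,0,-2.8,0,0,0],[0,0,-3.0,0,0,0],[0,0,-3.0,0,0,0],[0,0,-3.0,0,0,0]]])

```text
time: 29.12
position: [0.4943, 0.2536, 0.39]
tool_rot: [0.997, 0.078, -0.001, 0.0]
ft_force: [0.0, -0.1, -0.4]
grip_width: 0.087
grip_force: 0.0
```

Run:
```python
from meas import *
shift([.4950,.2527,.372],9.0)
for n in("scene","side"):
    c=camera(n);P=cloud(c);ok=c["range_z"]>0
    for lo,hi in((.07,.1),(.1,.125),(.125,.15)):
        k=ok&(P[...,2]>lo)&(P[...,2]<hi)&(np.hypot(P[...,0]-.4955,P[...,1]-.253)<.05)
        if k.sum()>5: print(n,lo,k.sum(),P[k].mean(0).round(4),P[k].max(0)[2].round(4))
    for nm,x,y in(("spacer",.5977,-.2694),("s2",.5525,-.162),("s3",.5348,-.2943)):
        k=ok&(np.hypot(P[...,0]-x,P[...,1]-y)<.012)&(P[...,2]>.018);print(n,nm,k.sum(),np.percentile(P[k][:,2],[50,95]).round(4) if k.any() else "",P[k].mean(0).round(4))
```

```text
units [0.0146 0.025  0.4509] turn [ 0.0002  0.0021 -0.0003] at [0.4943 0.2536 0.39  ] x-yaw 8.98 F [ 0.03 -0.12 -0.4 ] t 29.12 w 0.087 0.0
scene 0.07 78 [0.4989 0.2551 0.0862] 0.0997
scene 0.1 101 [0.4988 0.2594 0.1137] 0.1248
scene 0.125 132 [0.4985 0.2555 0.1362] 0.1452
scene spacer 29 [0.0244 0.0294] [ 0.5988 -0.2672  0.0246]
scene s2 29 [0.0246 0.0282] [ 0.5547 -0.1613  0.0242]
scene s3 28 [0.0251 0.029 ] [ 0.5378 -0.2924  0.0246]
side 0.07 104 [0.4917 0.2651 0.0867] 0.1
side 0.1 128 [0.4914 0.2727 0.1136] 0.1246
side 0.125 92 [0.4914 0.2702 0.1349] 0.1426
side spacer 16 [0.0235 0.0258] [ 0.5934 -0.2655  0.0229]
side s2 21 [0.0234 0.0262] [ 0.5517 -0.1617  0.0239]
side s3 29 [0.024  0.0265] [ 0.5349 -0.2914  0.0237]
```

The tongs stand upright with their top at 0.142 m, and the spacer's height matches the other three.

```bash
python3 -c "
from rig import *
print(hand_in())"
```

```text
the job is handed in; nothing more can be done
None
```

The spacer is pressed home on the bare stud (about 15–16 N held for 1.5 s) and the tongs stand upright back in their stand; the job is handed in at about 29 s, though I viewed 11 pictures against the limit of 10.

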